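# Re-rack the press punches in reverse order

### The job

The next job on the hand press uses its punches in the opposite order. Move the four steel punches from the nests of the grey storage rack into the pockets of the plywood loading rack in reverse order: the punch at the left end of the storage row goes into the right-end pocket, the second from the left into the second from the right, and so on. Each must finish standing upright on the floor of its pocket; do not let any punch fall over on the way.

Things in the scene. Friction and masses are not known exactly. Their poses are not given: they have to be found in the camera images.
- flat_punch_center (a point): bare steel press punch that is a plain thick cylinder with a flat round top: 58 mm tall, round body 30 mm across from 13 to 56 mm above its underside. It stands on a round foot 30 mm across, weighs 110 to 220 g, and is plain to grip at its centre from above. The point is on its axis half-way up, 29 mm above its underside; z up along its axis, x across the row at the start (within 0.15 rad of the storage rack's x).
- cone_punch_center (a point): bare steel press punch with a pointed conical tip: 66 mm tall, round body 24 mm across from 11 to 46 mm above its underside, then the cone. It stands on a round foot 30 mm across, weighs 110 to 220 g, and is plain to grip at its centre from above. The point is on its axis half-way up, 33 mm above its underside; z up along its axis, x across the row at the start (within 0.15 rad of the storage rack's x).
- ball_punch_center (a point): bare steel press punch with a ball (22 mm across) on a thin neck at the top: 64 mm tall, round body 24 mm across from 11 to 41 mm above its underside. It stands on a round foot 30 mm across, weighs 110 to 220 g, and is plain to grip at its centre from above. The point is on its axis half-way up, 32 mm above its underside; z up along its axis, x across the row at the start (within 0.15 rad of the storage rack's x).
- square_punch_center (a point): bare steel press punch with a square body, 26 x 26 mm from 8 mm above its underside up to its flat square top: 60 mm tall. It stands on a round foot 30 mm across, weighs 110 to 220 g, and is plain to grip at its centre from above. The point is on its axis half-way up, 30 mm above its underside; z up along its axis, x across the row at the start (within 0.15 rad of the storage rack's x); its flat sides face its x and y.
- flat_nest: the fixed aluminium ring nest on the storage rack in which the flat punch stands at the start: 47 mm across, 8 mm high, bore 41 mm, floor 3 mm thick; all four nests look alike. Origin at the centre of its underside, on the rack's top. It stays where it is, so it tells where in the row its punch stood.
- cone_nest: the fixed aluminium ring nest on the storage rack in which the cone punch stands at the start: 47 mm across, 8 mm high, bore 41 mm, floor 3 mm thick; all four nests look alike. Origin at the centre of its underside, on the rack's top. It stays where it is, so it tells where in the row its punch stood.
- ball_nest: the fixed aluminium ring nest on the storage rack in which the ball punch stands at the start: 47 mm across, 8 mm high, bore 41 mm, floor 3 mm thick; all four nests look alike. Origin at the centre of its underside, on the rack's top. It stays where it is, so it tells where in the row its punch stood.
- square_nest: the fixed aluminium ring nest on the storage rack in which the square punch stands at the start: 47 mm across, 8 mm high, bore 41 mm, floor 3 mm thick; all four nests look alike. Origin at the centre of its underside, on the rack's top. It stays where it is, so it tells where in the row its punch stood.
- storage_rack: fixed grey steel plate, 90 x 280 x 12 mm, that carries the four ring nests in one row, 62 mm apart, at y = +93, +31, -31 and -93 mm of its frame. Origin at the centre of its underside; y along the row to the left as the robot sees it, x away from the robot, z up. It may stand left or right of the other rack, turned up to 0.3 rad.
- loading_rack: fixed plywood block, 90 x 280 x 16 mm, empty at the start, with four round pockets in one row, 46 mm across and 6 mm deep (floor 10 mm above the underside), centres at x = 0 and y = +93, +31, -31 and -93 mm of its frame. Origin at the centre of its underside; y along the row to the left as the robot sees it, x away from the robot, z up. Turned up to 0.3 rad.

How it is judged:
By the outcome, as a careful person would: the job done as asked, in the order asked, and still so for the second after the job is handed in, with the robot touching nothing.
It also fails if it takes over 104 s, if anything falls off the work surface, if the arm or the gripper's body presses on something with over 40 N, if the wrist force passes 120 N, or if a joint passes its speed limit or range.

### The arm

A 6-joint arm with a two-finger parallel gripper is mounted at the origin on a cart in front of the work surface, level with it; the furniture and walls round the work are solid. World frame = base frame: x ahead of the robot, y to its left, z up, the work surface at z = 0. Lengths are in m, angles in degrees, forces in N, time in s.
With the tool pointing down it reaches from about 0.3 to 0.75 m from the base axis. Payload 8.5 kg.
Tool frame: the origin (TCP) lies at the very end of the fingers, on their centre line; the grasp point (between the pads) lies 19 mm behind it (grip_depth is the distance from the TCP to the grasp point, in m); z points along the fingers, y is the direction in which the jaws open and shut (so a half turn about z gives the same grasp; the last joint's range is limited). The gripper opens to 85 mm and grips with 20 to 120 N. Pads are 22 mm wide; open, the fingers measure 114 mm over their backs; the gripper's body (76 mm by 85 mm) begins 54 mm behind the grasp point. The pads swing forward as they close: fully open they stand 13 mm farther back than shut.
Start: joints at [-80.289, 21.807, 74.336, -0, 83.858, -12.336], TCP at [0.206, -0.51, 0.231] pointing down, gripper open.
Joint ranges: [-178.18, 178.18], [-50.72, 133.34], [12.68, 142.11], [-81.47, 261.47], [9.98, 163.14], [-165.26, 165.26]. Speed limits (degrees/s): [136.94, 136.94, 180, 180, 180, 180].

### API

Orientations are given as a 3x3 rotation matrix whose columns are the frame's x, y, z axes.
In Python, from rig import observe, get_image, close_job, silhouettes, grip_depth gives the robot as it stands. The module is installed in compiled form; this text tells all that it offers.
- The arm moves only by the shell command python3 -m crank 'ROWS' [FORCE]. ROWS is a JSON object of lists of equal length, an entry for each row: "slide": the shift along the tool's x, y, z in m, a list of three; "roll": the turn about the tool's z in rad; "grip": the finger opening in m, from 0 to 0.0854. A call has exactly 8 rows; each row is the pose to reach, as a shift and turn from the pose commanded when the call began, along the tool's axes at that moment; what a row does not reach only later rows make up. A row lasts 1/10 s, in which the tool goes at most 50 mm and 8.59 degrees, less where a joint would pass 70% of its speed; a pose out of reach is approached as far as the arm can. A call with a gripper value outside its range is refused whole. The fingers move at their own pace and stop on an object; FORCE is the grip in N (left out, the last holds). Time passes only in rows, so rows that repeat a pose let the fingers close, or fill a call up. It gives the time, the measured TCP pose, the force and the opening at its end, in the units of the state.
- observe(): the state, without advancing time (a new reading comes with each control period).
- get_image(name): name is "scene" or "top" or "wrist"; returns a dict with "frame" (420x560x3 uint8, red, green, blue), "fx", "fy", "cx", "cy" (pixels), "xyz" and "rotation" of the camera in the world. Camera axes: x right, y down, z forward; pixel columns grow to the right and rows downward; lengths in m; the calibration is good to about 2 mm. A picture is of the moment at which its call begins. There is no depth.
- close_job(): hands the job in, once; it reports no verdict.
Trained networks look in a picture, given as the dict that the camera call returned (one of the last four; its "shot" number tells which), for a name from the list of things; names that differ only in an ending like _2 or _b are one class to them, and where a whole thing is asked for, a point or a joint stands for the part that bears it (a point fixed in the world has none). Each returns a list of dicts, best first, with "confidence" (0 to 1); they miss things now and then, are a little off and sometimes report something else, mostly with a low value. They report only what shows in the picture. A call takes as long as a camera call.
- silhouettes(target, picture): "pixels" (420x560 bool, what is visible of it) and "box" ([centre column, centre row, width, height] in pixels, round what is visible of it).
The state is a dict: "time_s": time; "q": joint angles; "qvel": joint speeds; "joint_efforts": joint torques, N m; "position": TCP position; "tool_rot": TCP orientation; "ft_force": force on the tool from outside, world axes, zero at the start; "wrist_torque": the same for the moment, N m; "grip_width": finger opening in m.
Only numpy, scipy, OpenCV 4.12 (cv2) and the standard library are available. Lean on these libraries where they do the work, as an engineer would, in place of code of your own. Each camera call takes 0.05 s, during which the arm holds its last target.

## Working session

There is one attempt and no reset: what is moved stays moved. The work goes in short steps, Python scripts to look and compute and a shell command to move; the robot and the scene stay as the last step left them, time stands still between calls to the robot, and variables do not carry over. Pictures are saved under pics/ and viewed, and the job is handed in when it is done.

```bash
mkdir -p pics; python3 - <<'E'
from rig import *
import cv2
s=observe(); print(s['time_s'],s['position'],s['tool_rot'],s['grip_width'],grip_depth)
for n in ['scene','top','wrist']:
    p=get_image(n); cv2.imwrite(f'pics/{n}0.png',p['frame'][:,:,::-1]); print(n,p['xyz'],p['rotation'],p['fx'],p['cx'],p['cy'])
    if n!='top': continue
    for t in ['flat_punch_center','cone_punch_center','ball_punch_center','square_punch_center','storage_rack','loading_rack','flat_nest']:
        print(t,[(round(d['confidence'],2),[round(float(x),1) for x in d['box']]) for d in silhouettes(t,p)][:5])
E
```

```text
0.0 [ 0.20640766 -0.50946948  0.23070615] [[ 9.26866246e-01  3.75391670e-01 -2.36686968e-04]
 [ 3.75391595e-01 -9.26865130e-01  1.47707194e-03]
 [ 3.35103607e-04 -1.45789843e-03 -9.99998881e-01]] 0.08568061416866206 0.0187
scene [0.13117794 0.4219879  0.72502828] [[-0.81766    -0.41815425  0.39570082]
 [-0.57569996  0.59543946 -0.56037613]
 [-0.00129222 -0.68600209 -0.72759842]] 457.43000062174644 280.7062351264547 212.367073322499
top [ 0.31989269 -0.06568782  1.03012747] [[-0.01165933 -0.98289183  0.18381433]
 [-0.99988657  0.00970731 -0.01151585]
 [ 0.00953449 -0.18392775 -0.98289352]] 437.8659794535489 277.3714545502844 201.59741834838226
flat_punch_center [(0.58, [371.7, 189.9, 18.2, 13.1])]
cone_punch_center [(0.51, [344.1, 188.1, 10.2, 11.6])]
ball_punch_center [(0.71, [322.4, 184.7, 15.4, 12.5])]
square_punch_center [(0.53, [400.0, 193.0, 16.0, 17.2])]
storage_rack [(0.96, [357.9, 192.2, 115.6, 49.0])]
loading_rack [(0.58, [197.8, 198.5, 120.3, 51.4])]
flat_nest []
wrist [ 0.26738521 -0.48418391  0.37446514] [[ 3.75124314e-01 -8.94319007e-01 -2.43875505e-01]
 [-9.26974368e-01 -3.61762062e-01 -9.92306962e-02]
 [ 5.18992389e-04  2.63290189e-01 -9.64716542e-01]] 291.84843823772667 277.828857190475 207.94677482094468
```

View pics/top0.png

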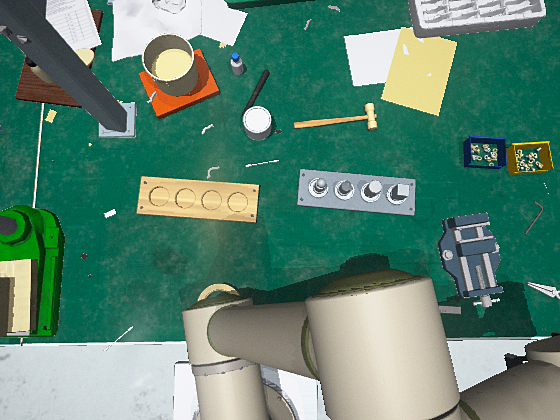

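View pics/scene0.png

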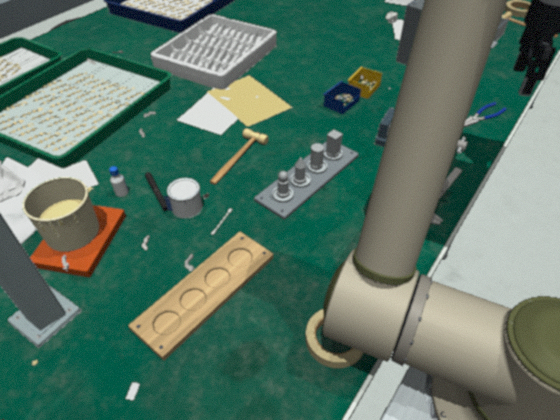

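View pics/wrist0.png

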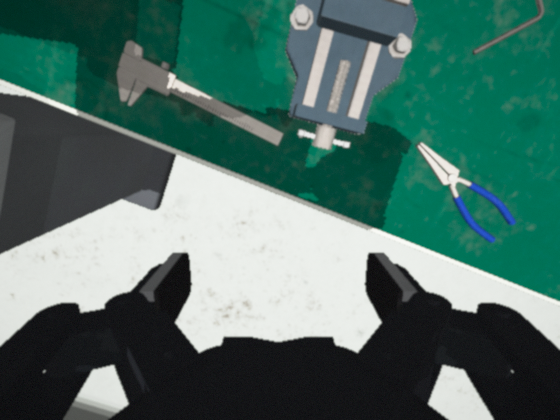

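The top view shows, left to right from the robot: ball, cone, flat, square (columns 320, 345, 373, 402). The empty plywood rack is at columns 138–258, to the left of the storage rack. Next I fit the rack poses.

```bash
cat > h.py <<'E'
import numpy as np, cv2
from scipy.optimize import minimize, least_squares
def proj(p,X):
    X=np.atleast_2d(X); c=(X-np.array(p['xyz']))@np.array(p['rotation'])
    return np.c_[p['fx']*c[:,0]/c[:,2]+p['cx'],p['fy']*c[:,1]/c[:,2]+p['cy']]
def frame(v,L):
    c,s=np.cos(v[2]),np.sin(v[2]); L=np.atleast_2d(L)
    return np.c_[v[0]+c*L[:,0]-s*L[:,1],v[1]+s*L[:,0]+c*L[:,1],L[:,2]]
def hullmask(p,v,h,S=4):
    L=np.array([[x,y,z] for x in(-.045,.045) for y in(-.14,.14) for z in(0,h)])
    q=cv2.convexHull(proj(p,frame(v,L)).astype(np.float32))
    m=np.zeros((420*S,560*S),np.uint8); cv2.fillConvexPoly(m,np.round((q+.5)*S).astype(np.int32),1); return m
def fit(views,v0,h,S=4):
    big=[cv2.resize(m.astype(np.uint8),None,fx=S,fy=S,interpolation=cv2.INTER_NEAREST) for p,m in views]
    def cost(u):
        v=[u[0],u[1],u[2]/3]; t=0
        for (p,_),b in zip(views,big):
            m=hullmask(p,v,h,S); t+=1-(m&b).sum()/(m|b).sum()
        return t
    s0=np.array([v0[0],v0[1],v0[2]*3])
    sim=np.vstack([s0]+[s0+np.eye(3)[i]*d for i,d in enumerate([.02,.02,.2])])
    r=minimize(cost,s0,method='Nelder-Mead',options=dict(initial_simplex=sim,xatol=1e-5,fatol=1e-5))
    return np.array([r.x[0],r.x[1],r.x[2]/3]),r.fun
def ray(p,uv,z):
    d=np.array(p['rotation'])@np.array([(uv[0]-p['cx'])/p['fx'],(uv[1]-p['cy'])/p['fy'],1]); o=np.array(p['xyz'])
    return o+d*(z-o[2])/d[2]
E
python3 - <<'E'
from rig import *; from h import *
pics={n:get_image(n) for n in('top','scene')}
for t,h in(('storage_rack',.012),('loading_rack',.016)):
    views={}
    for n,p in pics.items():
        d=silhouettes(t,p)
        if d and d[0]['confidence']>.3:
            views[n]=(p,d[0]['pixels']); print(n,d[0]['confidence'],d[0]['box'],d[0]['pixels'].sum())
    p=pics['top']; b=silhouettes(t,p)[0]['box']; w=ray(p,b[:2],h); v0=[w[0],w[1],0.1]
    for ks in (['top'],['scene'],['top','scene']):
        if all(k in views for k in ks): 
            for a in(-.1,.1):print(t,ks,*fit([views[k] for k in ks],[w[0],w[1],a],h))
for t,hz in (('ball',.064),('cone',.066),('flat',.058),('square',.060)):
    for n,p in pics.items():
        d=silhouettes(t+'_punch_center',p)
        print(t,n,[(round(float(e['confidence']),2),np.round(e['box']),ray(p,e['box'][:2],.015+hz/2).round(3)) for e in d[:2]])
E
```

```text
top 0.86 [357.6, 189.9, 115.6, 48.8] 3070
scene 0.96 [305.4, 179.6, 101.7, 72.9] 1808
storage_rack ['top'] [ 0.53366053 -0.26559097 -0.09706908] 0.3178486832938554
storage_rack ['top'] [ 0.53396294 -0.26631179 -0.10351562] 0.3188135357192592
storage_rack ['scene'] [ 0.53802592 -0.26519054 -0.08910363] 0.4894892240236205
storage_rack ['scene'] [ 0.53792396 -0.26634415 -0.10296026] 0.4891823098950048
storage_rack ['top', 'scene'] [ 0.53408474 -0.26616953 -0.11297514] 0.8214784602792999
storage_rack ['top', 'scene'] [ 0.53418866 -0.26584265 -0.10290452] 0.8203083832008489
top 0.72 [196.6, 199.4, 119.2, 47.9] 4490
scene 0.63 [201.6, 296.4, 141.0, 126.6] 6938
loading_rack ['top'] [ 0.51909205  0.11025573 -0.08233138] 0.030690433395948458
loading_rack ['top'] [ 0.5185906   0.10969485 -0.08132143] 0.031087171297486726
loading_rack ['scene'] [ 0.52302293  0.11107606 -0.08015026] 0.0244700513809174
loading_rack ['scene'] [ 0.52352048  0.11126706 -0.08014692] 0.024494886946675676
loading_rack ['top', 'scene'] [ 0.52095339  0.11094317 -0.09081347] 0.0962355442503322
loading_rack ['top', 'scene'
[... 189 characters left out ...]
6.]), array([ 0.504, -0.202,  0.047])), (0.54, array([284., 185.,  15.,  28.]), array([ 0.541, -0.169,  0.047]))]
cone top [(0.59, array([344., 188.,  14.,  13.]), array([ 0.534, -0.231,  0.048]))]
cone scene [(0.48, array([302., 172.,  17.,  26.]), array([ 0.532, -0.226,  0.048]))]
flat top [(0.59, array([372., 187.,  18.,  13.]), array([ 0.537, -0.295,  0.044])), (0.45, array([320., 185.,  14.,  16.]), array([ 0.543, -0.176,  0.044]))]
flat scene [(0.76, array([315., 156.,  13.,  28.]), array([ 0.541, -0.296,  0.044]))]
square top [(0.6, array([398., 193.,  24.,  18.]), array([ 0.521, -0.356,  0.045]))]
square scene [(0.68, array([334., 144.,  16.,  28.]), array([ 0.527, -0.358,  0.045]))]
```

```bash
python3 -m crank '{"slide":[[0.045,-0.011,0],[0.09,-0.022,0],[0.135,-0.033,0],[0.18,-0.044,0],[0.225,-0.055,0],[0.27,-0.066,0],[0.315,-0.077,0],[0.36,-0.088,0]],"roll":[-0.135,-0.27,-0.405,-0.54,-0.675,-0.81,-0.945,-1.087],"grip":[0.085,0.085,0.085,0.085,0.085,0.085,0.085,0.085]}' 60
python3 - <<'E'
from rig import *; from h import *
s=observe(); print(s['q'],s['tool_rot'])
E
```

```text
time_s: 2.1
position: [0.5085, -0.2917, 0.2314]
tool_rot: [[0.093, 0.996, 0.0], [0.996, -0.093, -0.0], [-0.0, 0.0, -1.0]]
ft_force: [-0.2, -1.3, 0.8]
grip_width: 0.085
[-4.14021650e+01  2.54784078e+01  6.83218666e+01 -5.92207649e-03
  8.61833189e+01 -3.60519157e+01] [[ 9.32370003e-02  9.95643932e-01  1.46583849e-04]
 [ 9.95643911e-01 -9.32369591e-02 -2.66732436e-04]
 [-2.51903500e-04  1.70814649e-04 -9.99999954e-01]]
```

```bash
python3 -m crank '{"slide":[[0.012,0.012,0],[0.024,0.025,0],[0.024,0.025,0],[0.024,0.025,0],[0.024,0.025,0],[0.024,0.025,0],[0.024,0.025,0],[0.024,0.025,0]],"roll":[0,0,0,0,0,0,0,0],"grip":[0.085,0.085,0.085,0.085,0.085,0.085,0.085,0.085]}'
python3 - <<'E'
from rig import *; from h import *
p=get_image('wrist'); img=p['frame'][:,:,::-1].copy(); cv2.imwrite('pics/w1.png',img)
for n in ('storage_rack','flat_nest','ball_punch_center','cone_punch_center','flat_punch_center','square_punch_center'):
    for e in silhouettes(n,p)[:5]:
        print(n,round(e['confidence'],2),np.round(e['box'],1),ray(p,e['box'][:2],.04).round(4))
v=[.536,-.266,-.1]
for y in (.093,.031,-.031,-.093): print(y,frame(v,[0,y,0]).round(4),proj(p,frame(v,[0,y,.02])).round(1),proj(p,frame(v,[0,y,.075])).round(1))
E
```

```text
time_s: 2.9
position: [0.5341, -0.272, 0.2314]
tool_rot: [[0.1, 0.995, 0.0], [0.995, -0.1, -0.0], [-0.0, 0.0, -1.0]]
ft_force: [0.5, 0.1, -0.0]
grip_width: 0.0852
storage_rack 0.98 [277.4 166.3  82.1 226.6] [ 0.5353 -0.2471  0.04  ]
flat_nest 0.77 [279.6 198.9  37.   35.1] [ 0.5341 -0.2855  0.04  ]
ball_punch_center 0.95 [277.8  99.3  26.8  31.9] [ 0.543  -0.1754  0.04  ]
ball_punch_center 0.4 [277.5 244.2  34.7  26.6] [ 0.5259 -0.3423  0.04  ]
cone_punch_center 0.65 [281.1 153.6  26.8  24.1] [ 0.5409 -0.2332  0.04  ]
flat_punch_center 0.87 [279.9 209.2  24.1  32.4] [ 0.5332 -0.2981  0.04  ]
square_punch_center 0.86 [277.2 256.7  25.7  36. ] [ 0.5238 -0.3588  0.04  ]
0.093 [[ 0.5453 -0.1735  0.    ]] [[279.6  99. ]] [[280.   93.5]]
0.031 [[ 0.5391 -0.2352  0.    ]] [[279.5 154. ]] [[279.9 158.6]]
-0.031 [[ 0.5329 -0.2968  0.    ]] [[279.5 204. ]] [[279.8 216.9]]
-0.093 [[ 0.5267 -0.3585  0.    ]] [[279.4 249.8]] [[279.7 269.4]]
```

View pics/w1.png

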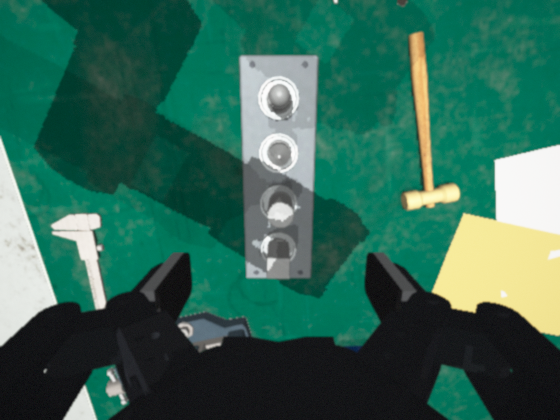

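The wrist view shows the same order: ball at (278,99), cone (281,154), flat (280,209), square (277,257). This matches the rack fit within 2 mm. First is the ball.

```bash
python3 -m crank '{"slide":[[0.049,-0.001,0],[0.098,-0.001,0],[0.098,-0.001,0.05],[0.098,-0.001,0.1],[0.098,-0.001,0.14],[0.098,-0.001,0.175],[0.098,-0.001,0.195],[0.098,-0.001,0.203]],"roll":[0,0,0,0,0,0,0,0],"grip":[0.085,0.085,0.085,0.085,0.085,0.085,0.085,0.085]}'
python3 -m crank '{"slide":[[0,0,0],[0,0,0],[0,0,0],[0,0,0],[0,0,0],[0,0,0],[0,0,0],[0,0,0]],"roll":[0,0,0,0,0,0,0,0],"grip":[0.085,0.06,0.04,0.015,0.015,0.015,0.015,0.015]}' 50
python3 - <<'E'
from rig import *; from h import *
p=get_image('wrist'); cv2.imwrite('pics/w2.png',p['frame'][:,:,::-1])
E
```

```text
time_s: 4.05
position: [0.5423, -0.1736, 0.0263]
tool_rot: [[0.099, 0.995, -0.003], [0.995, -0.099, 0.002], [0.001, -0.003, -1.0]]
ft_force: [0.1, 0.4, -0.3]
grip_width: 0.0849
time_s: 4.85
position: [0.5434, -0.1742, 0.0291]
tool_rot: [[0.099, 0.995, 0.001], [0.995, -0.099, -0.001], [-0.001, 0.001, -1.0]]
ft_force: [0.1, 0.9, 5.7]
grip_width: 0.0224
```

View pics/w2.png

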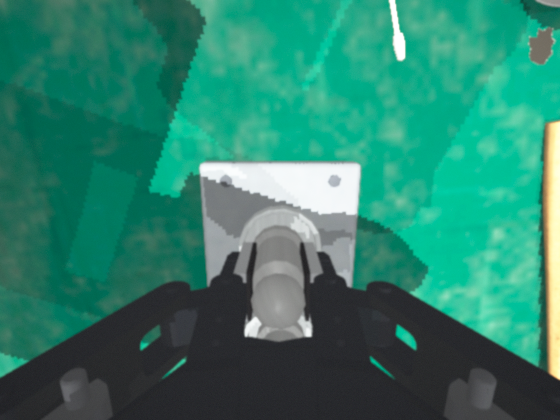

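The ball is gripped at 22 mm. I'll lift it, carry it above the loading rack and look there before lowering.

```bash
python3 -m crank '{"slide":[[0,0,-0.02],[0,0,-0.06],[0.02,-0.006,-0.1],[0.065,-0.018,-0.12],[0.11,-0.03,-0.12],[0.15,-0.04,-0.12],[0.18,-0.047,-0.12],[0.188,-0.049,-0.12]],"roll":[0,0,0,0,0,0,0,0],"grip":[0.015,0.015,0.015,0.015,0.015,0.015,0.015,0.015]}'
python3 - <<'E'
from rig import *; from h import *
p=get_image('wrist'); cv2.imwrite('pics/w3.png',p['frame'][:,:,::-1])
e=silhouettes('loading_rack',p)
for d in e[:2]: print(d['confidence'],np.round(d['box'],1))
m=e[0]['pixels']
cv2.imwrite('pics/m3.png',m*255)
for v in ([.521,.111,-.082],[.5190,.110,-.082]):
    img=p['frame'][:,:,::-1].copy()
    for y in (.093,.031,-.031,-.093):
        t=np.linspace(0,6.28,40); c=proj(p,frame(v,np.c_[.023*np.cos(t),y+.023*np.sin(t),0*t+.016]))
        cv2.polylines(img,[np.round(c).astype(np.int32)],True,(0,0,255))
    cv2.imwrite('pics/o3_%d.png'%(v[0]*1000),img)
E
```

```text
time_s: 5.7
position: [0.5119, 0.0206, 0.1483]
tool_rot: [[0.096, 0.995, -0.001], [0.995, -0.096, 0.001], [0.001, -0.001, -1.0]]
ft_force: [-0.4, -0.8, -1.7]
grip_width: 0.0226
0.81 [278.6 123.  111.5 243.6][ WARN:0@1.660] global loadsave.cpp:1063 imwrite_ Unsupported depth image for selected encoder is fallbacked to CV_8U.
```

View pics/o3_521.png

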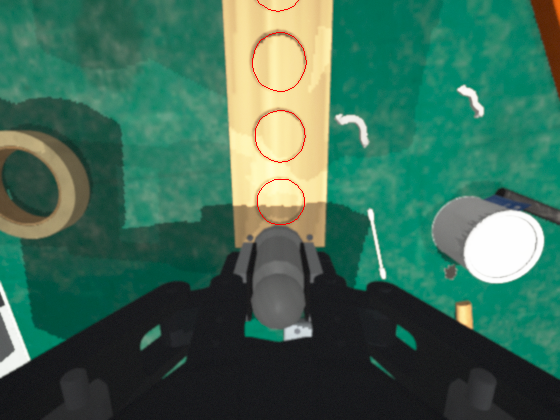

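The predicted pockets (red circles) fall exactly on the real ones in the wrist view, so the loading rack pose holds. Lowering the ball into the right-end pocket.

```bash
python3 -m crank '{"slide":[[0,0,0.0],[0,0,0.045],[0,0,0.08],[0,0,0.1],[0,0,0.113],[0,0,0.12],[0,0,0.1235],[0,0,0.1235]],"roll":[0,0,0,0,0,0,0,0],"grip":[0.015,0.015,0.015,0.015,0.015,0.015,0.015,0.015]}'
python3 - <<'E'
from rig import *; from h import *
s=observe(); print(s['position'],s['ft_force'])
p=get_image('scene'); cv2.imwrite('pics/s4.png',p['frame'][:,:,::-1])
p=get_image('wrist'); cv2.imwrite('pics/w4.png',p['frame'][:,:,::-1])
E
```

```text
time_s: 6.6
position: [0.5131, 0.0173, 0.0249]
tool_rot: [[0.1, 0.995, 0.0], [0.995, -0.1, -0.0], [-0.0, 0.0, -1.0]]
ft_force: [-0.1, -1.2, -0.2]
grip_width: 0.0224
[0.51314831 0.01727812 0.02490561] [-0.05517421 -1.21323187 -0.19429025]
```

View pics/w4.png

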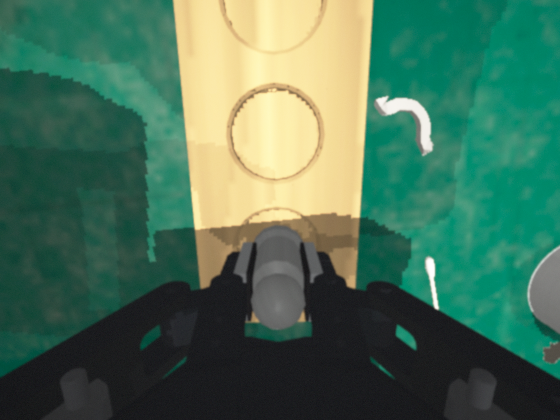

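View pics/s4.png

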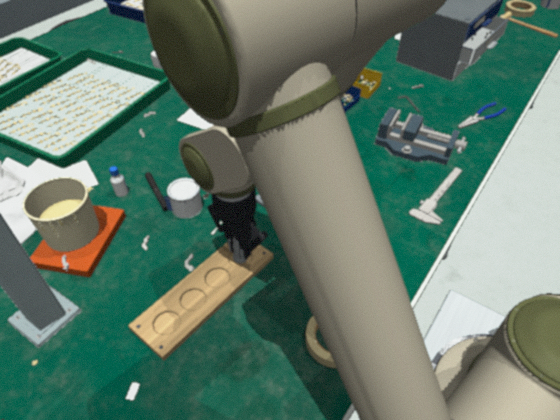

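The wrist view shows the ball's foot over the near pocket, centred at about column 278. Lowering 1 mm and releasing, then retreating.

```bash
python3 -m crank '{"slide":[[0,0,0.0005],[0,0,0.001],[0,0,0.001],[0,0,0.001],[0,0,0.001],[0,0,0.001],[0,0,0.001],[0,0,0.001]],"roll":[0,0,0,0,0,0,0,0],"grip":[0.015,0.015,0.03,0.045,0.06,0.07,0.08,0.085]}'
python3 -m crank '{"slide":[[0,0,-0.01],[0,0,-0.04],[0,0,-0.09],[0,0,-0.13],[-0.05,0,-0.15],[-0.1,0,-0.15],[-0.15,0.012,-0.15],[-0.2,0.024,-0.15]],"roll":[0,0,0,0,0,0,0,0],"grip":[0.085,0.085,0.085,0.085,0.085,0.085,0.085,0.085]}'
python3 - <<'E'
from rig import *; from h import *
s=observe(); print(s['position'],s['ft_force'])
p=get_image('scene'); cv2.imwrite('pics/s5.png',p['frame'][:,:,::-1])
p=get_image('wrist'); cv2.imwrite('pics/w5.png',p['frame'][:,:,::-1])
for n in ('cone_punch_center','flat_punch_center','square_punch_center','ball_punch_center'):
    for e in silhouettes(n,p)[:3]: print(n,round(e['confidence'],2),np.round(e['box'],1),ray(p,e['box'][:2],.04).round(4))
E
```

```text
time_s: 7.5
position: [0.5129, 0.0179, 0.0238]
tool_rot: [[0.099, 0.995, 0.0], [0.995, -0.099, 0.0], [0.0, 0.0, -1.0]]
ft_force: [0.6, 0.1, 1.1]
grip_width: 0.085
time_s: 8.3
position: [0.5158, -0.179, 0.1751]
tool_rot: [[0.099, 0.995, 0.001], [0.995, -0.099, -0.001], [-0.001, 0.001, -1.0]]
ft_force: [1.2, 0.4, 0.1]
grip_width: 0.0848
[ 0.5157671  -0.17903274  0.17513524] [1.16045843 0.36996275 0.08060686]
cone_punch_center 0.65 [306.2 239.8  31.1  39.7] [ 0.5407 -0.232   0.04  ]
cone_punch_center 0.46 [302.4 280.4  37.1  35.4] [ 0.5331 -0.2775  0.04  ]
flat_punch_center 0.75 [305.4 298.5  28.5  53.8] [ 0.5346 -0.2996  0.04  ]
square_punch_center 0.87 [299.9 329.2  28.3  18.5] [ 0.5254 -0.3378  0.04  ]
square_punch_center 0.53 [251.2  16.1 103.3  30.3] [ 0.5106 -0.0279  0.04  ]
square_punch_center 0.38 [303.8 176.8  43.8  45. ] [ 0.5435 -0.1673  0.04  ]
```

View pics/w5.png

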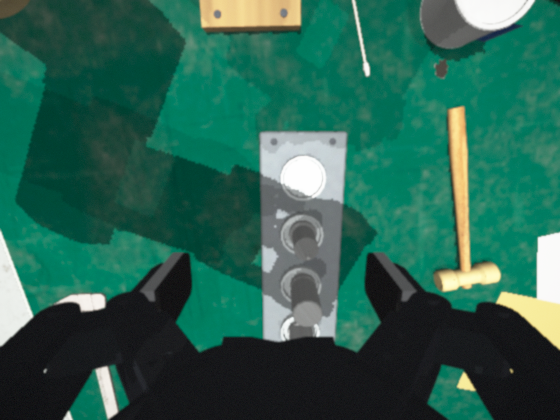

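View pics/s5.png

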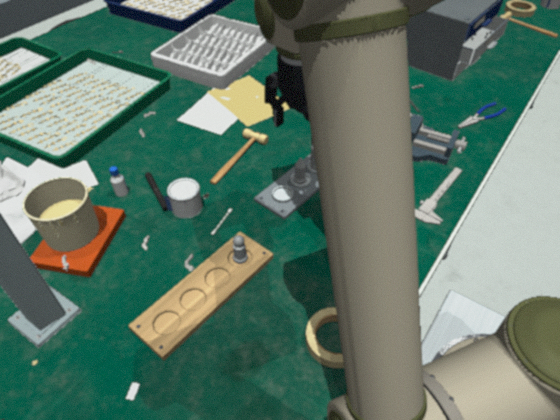

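The ball stands upright in the right-end pocket (scene view, 240,250) and its nest is empty. Next is the cone at (0.541, -0.233).

```bash
python3 -m crank '{"slide":[[-0.03,0.018,0],[-0.051,0.03,0],[-0.051,0.03,0.02],[-0.051,0.03,0.065],[-0.051,0.03,0.1],[-0.051,0.03,0.125],[-0.051,0.03,0.138],[-0.051,0.03,0.143]],"roll":[0,0,0,0,0,0,0,0],"grip":[0.085,0.085,0.085,0.085,0.085,0.085,0.085,0.085]}'
python3 -m crank '{"slide":[[0,0,0],[0,0,0],[0,0,0],[0,0,0],[0,0,0],[0,0,0],[0,0,0],[0,0,0]],"roll":[0,0,0,0,0,0,0,0],"grip":[0.085,0.06,0.04,0.015,0.015,0.015,0.015,0.015]}' 50
python3 - <<'E'
from rig import *; from h import *
p=get_image('wrist'); cv2.imwrite('pics/w6.png',p['frame'][:,:,::-1])
E
```

```text
time_s: 9.4
position: [0.5409, -0.2298, 0.0303]
tool_rot: [[0.097, 0.995, -0.001], [0.995, -0.097, 0.001], [0.001, -0.001, -1.0]]
ft_force: [0.3, 1.5, 0.4]
grip_width: 0.085
time_s: 10.2
position: [0.541, -0.2311, 0.0314]
tool_rot: [[0.099, 0.995, 0.0], [0.995, -0.099, -0.0], [-0.0, 0.001, -1.0]]
ft_force: [-1.5, 0.6, 4.9]
grip_width: 0.0226
```

View pics/w6.png

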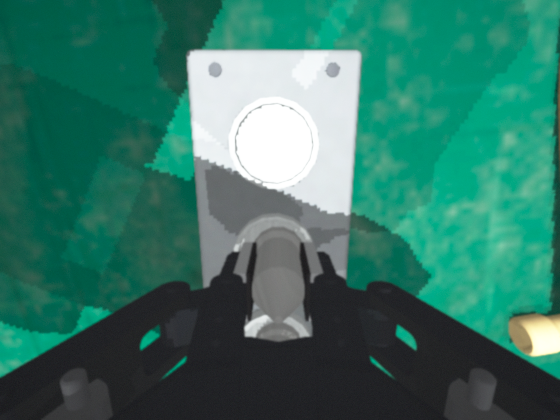

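```bash
python3 -m crank '{"slide":[[0,0,-0.02],[0,0,-0.06],[0.02,-0.003,-0.1],[0.065,-0.011,-0.12],[0.11,-0.019,-0.12],[0.155,-0.027,-0.12],[0.2,-0.035,-0.12],[0.245,-0.042,-0.12]],"roll":[0,0,0,0,0,0,0,0],"grip":[0.015,0.015,0.015,0.015,0.015,0.015,0.015,0.015]}'
python3 -m crank '{"slide":[[0.04,-0.007,0],[0.062,-0.011,0],[0.062,-0.011,0],[0.062,-0.011,0],[0.062,-0.011,0.02],[0.062,-0.011,0.05],[0.062,-0.011,0.07],[0.062,-0.011,0.08]],"roll":[0,0,0,0,0,0,0,0],"grip":[0.015,0.015,0.015,0.015,0.015,0.015,0.015,0.015]}'
python3 - <<'E'
from rig import *; from h import *
p=get_image('wrist'); cv2.imwrite('pics/w7.png',p['frame'][:,:,::-1])
E
```

```text
time_s: 11.05
position: [0.5227, 0.0188, 0.1506]
tool_rot: [[0.099, 0.995, -0.0], [0.995, -0.099, 0.0], [0.0, -0.001, -1.0]]
ft_force: [1.2, -0.7, -1.8]
grip_width: 0.0225
time_s: 11.85
position: [0.518, 0.0785, 0.0691]
tool_rot: [[0.101, 0.995, -0.003], [0.995, -0.101, 0.0], [-0.0, -0.003, -1.0]]
ft_force: [0.2, -0.6, -1.0]
grip_width: 0.0227
```

View pics/w7.png

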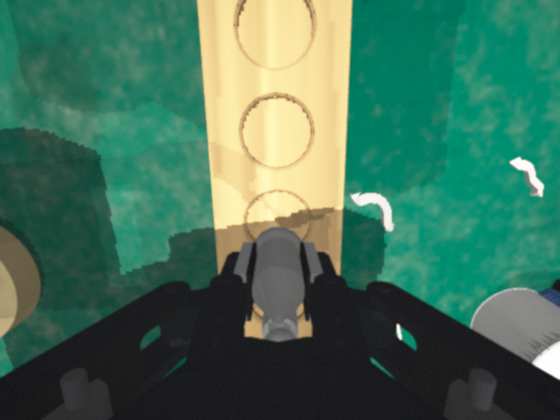

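The wrist view shows the cone over the second pocket from the right, with two empty pockets beyond at rows 30 and 130. Lowering it.

```bash
python3 -m crank '{"slide":[[0.001,0,0.015],[0.001,0,0.03],[0.001,0,0.038],[0.001,0,0.042],[0.001,0,0.044],[0.001,0,0.045],[0.001,0,0.045],[0.001,0,0.045]],"roll":[0,0,0,0,0,0,0,0],"grip":[0.015,0.015,0.015,0.015,0.015,0.015,0.015,0.015]}'
```

```text
time_s: 12.7
position: [0.519, 0.0807, 0.0264]
tool_rot: [[0.099, 0.995, 0.001], [0.995, -0.099, -0.0], [-0.0, 0.001, -1.0]]
ft_force: [-1.5, -0.1, 2.3]
grip_width: 0.0226
```

The 2.3 N upward force shows the foot has reached the floor. Releasing and going back for the flat punch.

```bash
python3 -m crank '{"slide":[[0,0,0],[0,0,0],[0,0,0],[0,0,0],[0,0,0],[0,0,0],[0,0,0],[0,0,0]],"roll":[0,0,0,0,0,0,0,0],"grip":[0.015,0.03,0.045,0.06,0.07,0.08,0.085,0.085]}'
python3 -m crank '{"slide":[[0,0,-0.01],[0,0,-0.04],[0,0,-0.09],[0,0,-0.13],[-0.045,0.006,-0.15],[-0.09,0.012,-0.15],[-0.135,0.019,-0.15],[-0.18,0.025,-0.15]],"roll":[0,0,0,0,0,0,0,0],"grip":[0.085,0.085,0.085,0.085,0.085,0.085,0.085,0.085]}'
python3 -m crank '{"slide":[[-0.045,0.006,0],[-0.09,0.012,0],[-0.135,0.019,0],[-0.155,0.022,0],[-0.155,0.022,0],[-0.155,0.022,0],[-0.155,0.022,0],[-0.155,0.022,0]],"roll":[0,0,0,0,0,0,0,0],"grip":[0.085,0.085,0.085,0.085,0.085,0.085,0.085,0.085]}'
python3 - <<'E'
from rig import *; from h import *
p=get_image('scene'); cv2.imwrite('pics/s8.png',p['frame'][:,:,::-1])
p=get_image('wrist'); cv2.imwrite('pics/w8.png',p['frame'][:,:,::-1])
for n in ('flat_punch_center','square_punch_center'):
    for e in silhouettes(n,p)[:3]: print(n,round(e['confidence'],2),np.round(e['box'],1),ray(p,e['box'][:2],.044).round(4))
E
```

```text
time_s: 13.5
position: [0.5186, 0.0808, 0.0258]
tool_rot: [[0.099, 0.995, -0.0], [0.995, -0.099, 0.0], [0.0, -0.0, -1.0]]
ft_force: [-0.0, -0.3, -0.1]
grip_width: 0.0849
time_s: 14.3
position: [0.5255, -0.1024, 0.1769]
tool_rot: [[0.099, 0.995, 0.001], [0.995, -0.099, -0.0], [-0.0, 0.001, -1.0]]
ft_force: [0.7, 0.0, -0.3]
grip_width: 0.0851
time_s: 15.1
position: [0.5324, -0.2558, 0.1762]
tool_rot: [[0.097, 0.995, 0.0], [0.995, -0.097, 0.0], [0.0, 0.0, -1.0]]
ft_force: [-0.3, 0.6, -0.3]
grip_width: 0.0852
flat_punch_center 0.86 [283.2 240.5  32.7  42.2] [ 0.533  -0.2986  0.044 ]
square_punch_center 0.73 [282.8 172.7  44.5  43.5] [ 0.539  -0.2302  0.044 ]
square_punch_center 0.65 [281.8 294.2  29.6  52.2] [ 0.5258 -0.3593  0.044 ]
```

View pics/w8.png

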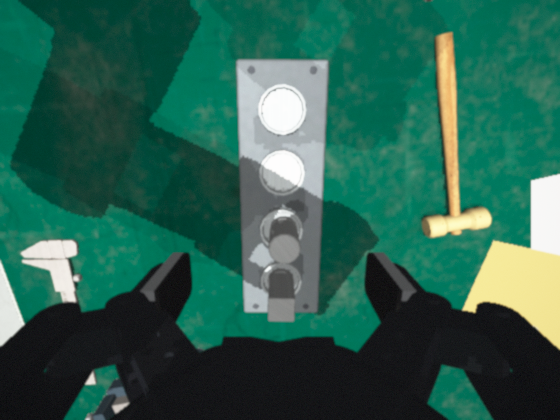

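View pics/s8.png

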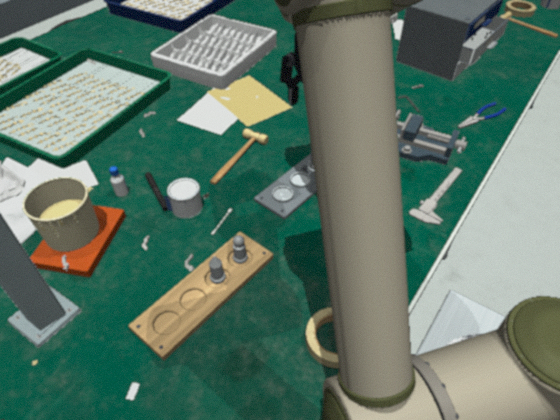

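The cone stands in the second pocket from the right (scene view, 217,270). The flat punch is at (0.533, -0.2985), and the square's sides line up with the jaws. Grasping the flat punch.

```bash
python3 -m crank '{"slide":[[-0.03,0.003,0],[-0.0425,0.005,0],[-0.0425,0.005,0.02],[-0.0425,0.005,0.065],[-0.0425,0.005,0.1],[-0.0425,0.005,0.125],[-0.0425,0.005,0.138],[-0.0425,0.005,0.144]],"roll":[0,0,0,0,0,0,0,0],"grip":[0.085,0.085,0.085,0.085,0.085,0.085,0.085,0.085]}'
python3 -m crank '{"slide":[[0,0,0],[0,0,0],[0,0,0],[0,0,0],[0,0,0],[0,0,0],[0,0,0],[0,0,0]],"roll":[0,0,0,0,0,0,0,0],"grip":[0.085,0.06,0.04,0.02,0.02,0.02,0.02,0.02]}' 50
python3 - <<'E'
from rig import *; from h import *
p=get_image('wrist'); cv2.imwrite('pics/w9.png',p['frame'][:,:,::-1])
E
```

```text
time_s: 16.1
position: [0.533, -0.2998, 0.031]
tool_rot: [[0.099, 0.995, -0.001], [0.995, -0.099, 0.001], [0.001, -0.001, -1.0]]
ft_force: [-0.1, -0.1, 0.6]
grip_width: 0.0852
time_s: 16.9
position: [0.5332, -0.3002, 0.0326]
tool_rot: [[0.099, 0.995, 0.001], [0.995, -0.099, -0.001], [-0.001, 0.001, -1.0]]
ft_force: [-0.8, 0.7, 5.7]
grip_width: 0.0289
```

View pics/w9.png

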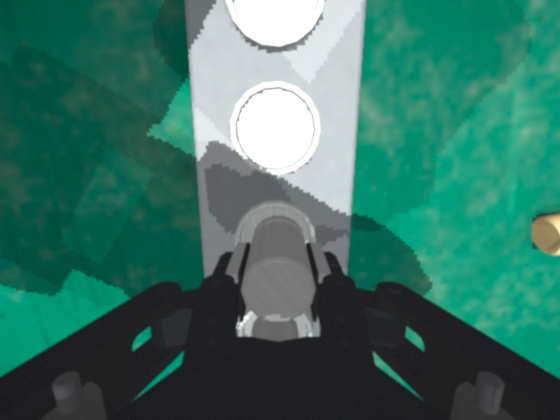

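```bash
python3 -m crank '{"slide":[[0,0,-0.02],[0,0,-0.06],[0.02,-0.002,-0.1],[0.065,-0.008,-0.12],[0.11,-0.013,-0.12],[0.155,-0.019,-0.12],[0.2,-0.024,-0.12],[0.245,-0.03,-0.12]],"roll":[0,0,0,0,0,0,0,0],"grip":[0.02,0.02,0.02,0.02,0.02,0.02,0.02,0.02]}'
python3 -m crank '{"slide":[[0.045,-0.005,0],[0.09,-0.011,0],[0.135,-0.016,0],[0.17,-0.02,0],[0.188,-0.022,0],[0.194,-0.023,0],[0.194,-0.023,0.02],[0.194,-0.023,0.05]],"roll":[0,0,0,0,0,0,0,0],"grip":[0.02,0.02,0.02,0.02,0.02,0.02,0.02,0.02]}'
python3 - <<'E'
from rig import *; from h import *
p=get_image('wrist'); cv2.imwrite('pics/w10.png',p['frame'][:,:,::-1])
E
```

```text
time_s: 17.75
position: [0.5269, -0.0515, 0.1516]
tool_rot: [[0.099, 0.995, -0.0], [0.995, -0.099, 0.0], [0.0, -0.0, -1.0]]
ft_force: [1.5, -1.2, -1.3]
grip_width: 0.0288
time_s: 18.55
position: [0.5246, 0.1416, 0.1024]
tool_rot: [[0.099, 0.995, 0.004], [0.995, -0.099, -0.0], [0.0, 0.004, -1.0]]
ft_force: [-0.1, -1.2, -1.8]
grip_width: 0.029
```

View pics/w10.png

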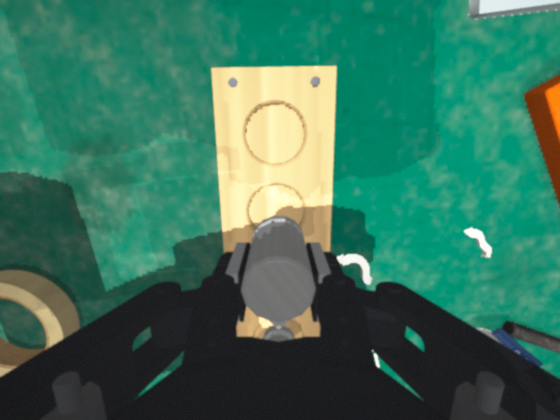

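The flat punch is over the third pocket from the right, with one empty pocket beyond at (275,132). Lowering.

```bash
python3 -m crank '{"slide":[[0,0,0.03],[0,0,0.05],[0,0,0.062],[0,0,0.069],[0,0,0.073],[0,0,0.0745],[0,0,0.0745],[0,0,0.0745]],"roll":[0,0,0,0,0,0,0,0],"grip":[0.02,0.02,0.02,0.02,0.02,0.02,0.02,0.02]}'
```

```text
time_s: 19.4
position: [0.524, 0.1421, 0.0279]
tool_rot: [[0.099, 0.995, 0.001], [0.995, -0.099, 0.0], [0.0, 0.001, -1.0]]
ft_force: [-0.4, 0.0, -1.2]
grip_width: 0.0291
```

```bash
python3 -m crank '{"slide":[[0,0,0.0007],[0,0,0.0007],[0,0,0.0007],[0,0,0.0007],[0,0,0.0007],[0,0,0.0007],[0,0,0.0007],[0,0,0.0007]],"roll":[0,0,0,0,0,0,0,0],"grip":[0.02,0.02,0.035,0.05,0.065,0.08,0.085,0.085]}'
python3 -m crank '{"slide":[[0,0,-0.01],[0,0,-0.04],[0,0,-0.09],[0,0,-0.13],[-0.045,0.005,-0.15],[-0.09,0.009,-0.15],[-0.135,0.014,-0.15],[-0.18,0.018,-0.15]],"roll":[0,0,0,0,0,0,0,0],"grip":[0.085,0.085,0.085,0.085,0.085,0.085,0.085,0.085]}'
python3 -m crank '{"slide":[[-0.045,0.005,0],[-0.09,0.009,0],[-0.135,0.014,0],[-0.18,0.018,0],[-0.225,0.023,0],[-0.26,0.027,0],[-0.27,0.027,0],[-0.27,0.027,0]],"roll":[0,0,0,0,0,0,0,0],"grip":[0.085,0.085,0.085,0.085,0.085,0.085,0.085,0.085]}'
python3 - <<'E'
from rig import *; from h import *
p=get_image('scene'); cv2.imwrite('pics/s11.png',p['frame'][:,:,::-1])
p=get_image('wrist'); cv2.imwrite('pics/w11.png',p['frame'][:,:,::-1])
for n in ('square_punch_center',):
    for e in silhouettes(n,p)[:3]: print(n,round(e['confidence'],2),np.round(e['box'],1),ray(p,e['box'][:2],.045).round(4))
E
```

```text
time_s: 20.2
position: [0.5237, 0.1421, 0.0266]
tool_rot: [[0.099, 0.995, -0.0], [0.995, -0.099, 0.0], [-0.0, -0.0, -1.0]]
ft_force: [-0.1, 0.5, -0.3]
grip_width: 0.085
time_s: 21.0
position: [0.5236, -0.0404, 0.1777]
tool_rot: [[0.098, 0.995, 0.001], [0.995, -0.098, -0.0], [-0.0, 0.001, -1.0]]
ft_force: [1.1, 0.1, 0.2]
grip_width: 0.0851
time_s: 21.8
position: [0.5236, -0.3111, 0.1768]
tool_rot: [[0.101, 0.995, -0.0], [0.995, -0.101, 0.0], [0.0, -0.0, -1.0]]
ft_force: [0.6, -0.4, -0.0]
grip_width: 0.0849
square_punch_center 0.65 [285.1 244.6  33.9  41. ] [ 0.5257 -0.3567  0.045 ]
```

View pics/w11.png

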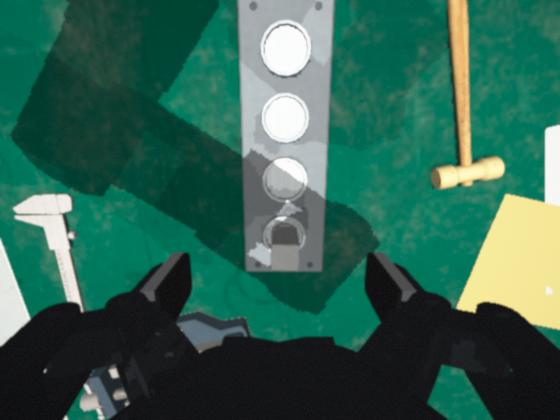

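View pics/s11.png

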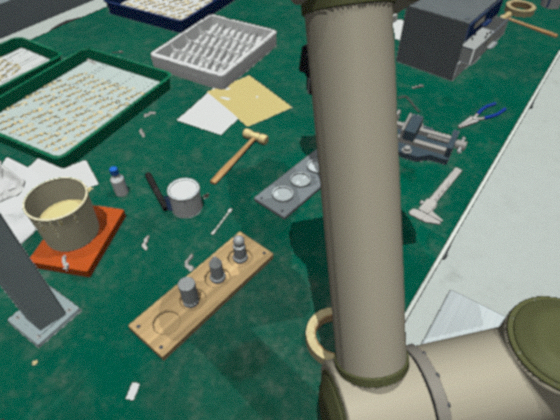

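```bash
python3 - <<'E'
import cv2
a=cv2.imread('pics/w11.png')[200:290,230:350]; cv2.imwrite('pics/z11.png',cv2.resize(a,None,fx=6,fy=6,interpolation=cv2.INTER_CUBIC))
E
```

```text
(no output)
```

View pics/z11.png

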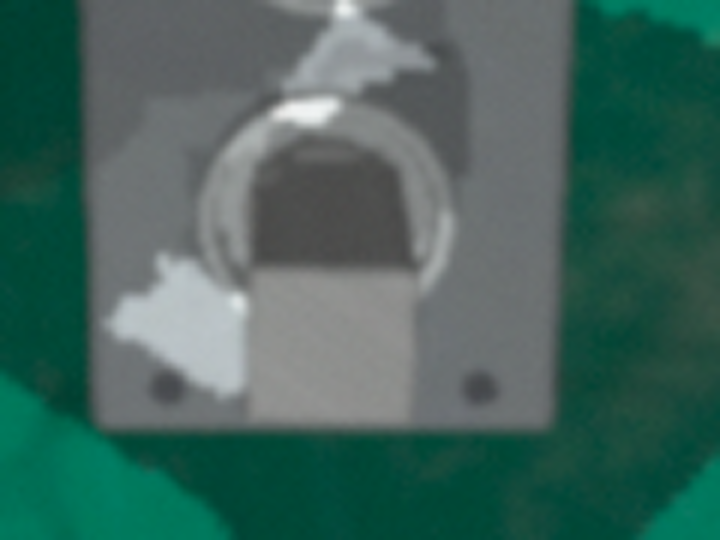

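The flat punch stands (scene view, 188,290). The square's edges are parallel to the jaws. Grasping the square.

```bash
python3 -m crank '{"slide":[[-0.03,0.004,0],[-0.047,0.007,0],[-0.047,0.007,0.02],[-0.047,0.007,0.065],[-0.047,0.007,0.1],[-0.047,0.007,0.125],[-0.047,0.007,0.138],[-0.047,0.007,0.144]],"roll":[0,0,0,0,0,0,0,0],"grip":[0.085,0.085,0.085,0.085,0.085,0.085,0.085,0.085]}'
python3 -m crank '{"slide":[[0,0,0],[0,0,0],[0,0,0],[0,0,0],[0,0,0],[0,0,0],[0,0,0],[0,0,0]],"roll":[0,0,0,0,0,0,0,0],"grip":[0.085,0.06,0.04,0.018,0.018,0.018,0.018,0.018]}' 50
python3 - <<'E'
from rig import *; from h import *
p=get_image('wrist'); cv2.imwrite('pics/w12.png',p['frame'][:,:,::-1])
E
```

```text
time_s: 22.75
position: [0.5266, -0.3565, 0.0321]
tool_rot: [[0.098, 0.995, -0.001], [0.995, -0.098, 0.001], [0.001, -0.001, -1.0]]
ft_force: [0.3, 1.1, 1.0]
grip_width: 0.0851
time_s: 23.55
position: [0.5265, -0.3579, 0.0332]
tool_rot: [[0.099, 0.995, 0.001], [0.995, -0.099, -0.001], [-0.001, 0.001, -1.0]]
ft_force: [0.1, 0.2, 5.7]
grip_width: 0.0258
```

View pics/w12.png

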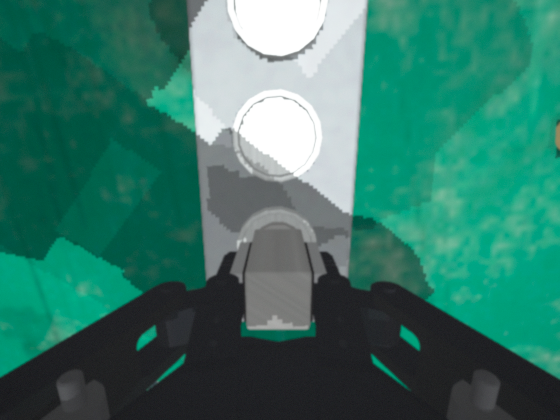

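```bash
python3 -m crank '{"slide":[[0,0,-0.02],[0,0,-0.06],[0.02,-0.002,-0.1],[0.065,-0.006,-0.12],[0.11,-0.01,-0.12],[0.155,-0.015,-0.12],[0.2,-0.019,-0.12],[0.245,-0.023,-0.12]],"roll":[0,0,0,0,0,0,0,0],"grip":[0.018,0.018,0.018,0.018,0.018,0.018,0.018,0.018]}'
python3 -m crank '{"slide":[[0.045,-0.004,0],[0.09,-0.009,0],[0.135,-0.013,0],[0.18,-0.017,0],[0.225,-0.022,0],[0.27,-0.026,0],[0.3,-0.029,0],[0.314,-0.03,0]],"roll":[0,0,0,0,0,0,0,0],"grip":[0.018,0.018,0.018,0.018,0.018,0.018,0.018,0.018]}'
python3 -m crank '{"slide":[[0,0,0],[0,0,0],[0,0,0.02],[0,0,0.04],[0,0,0.06],[0,0,0.07],[0,0,0.07],[0,0,0.07]],"roll":[0,0,0,0,0,0,0,0],"grip":[0.018,0.018,0.018,0.018,0.018,0.018,0.018,0.018]}'
python3 - <<'E'
from rig import *; from h import *
p=get_image('wrist'); cv2.imwrite('pics/w13.png',p['frame'][:,:,::-1])
E
```

```text
time_s: 24.4
position: [0.5271, -0.1097, 0.1522]
tool_rot: [[0.099, 0.995, -0.001], [0.995, -0.099, 0.001], [0.0, -0.001, -1.0]]
ft_force: [1.0, 0.3, -1.8]
grip_width: 0.0253
time_s: 25.2
position: [0.5281, 0.2063, 0.152]
tool_rot: [[0.096, 0.995, -0.001], [0.995, -0.096, 0.0], [0.0, -0.001, -1.0]]
ft_force: [0.7, 0.3, -1.7]
grip_width: 0.0253
time_s: 26.0
position: [0.5294, 0.2033, 0.0833]
tool_rot: [[0.1, 0.995, 0.001], [0.995, -0.1, 0.0], [0.0, 0.001, -1.0]]
ft_force: [0.5, -0.2, -1.9]
grip_width: 0.025
```

View pics/w13.png

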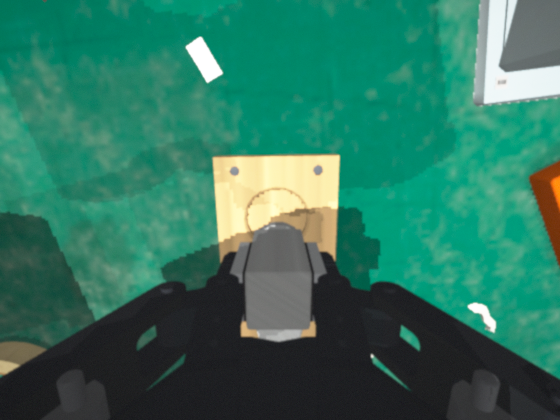

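The square is over the left-end pocket, with the rack's end edge at row 155. Lowering.

```bash
python3 -m crank '{"slide":[[0,0,0.02],[0,0,0.035],[0,0,0.045],[0,0,0.051],[0,0,0.054],[0,0,0.055],[0,0,0.055],[0,0,0.055]],"roll":[0,0,0,0,0,0,0,0],"grip":[0.018,0.018,0.018,0.018,0.018,0.018,0.018,0.018]}'
```

```text
time_s: 26.85
position: [0.5292, 0.204, 0.0282]
tool_rot: [[0.099, 0.995, 0.001], [0.995, -0.099, 0.0], [0.0, 0.001, -1.0]]
ft_force: [0.2, 0.3, 1.0]
grip_width: 0.0257
```

```bash
python3 -m crank '{"slide":[[0,0,0],[0,0,0],[0,0,0],[0,0,0],[0,0,0],[0,0,0],[0,0,0],[0,0,0]],"roll":[0,0,0,0,0,0,0,0],"grip":[0.018,0.018,0.035,0.05,0.065,0.08,0.085,0.085]}'
python3 -m crank '{"slide":[[0,0,-0.01],[0,0,-0.04],[0,0,-0.09],[0,0,-0.14],[-0.04,0,-0.16],[-0.08,0,-0.17],[-0.09,0,-0.17],[-0.09,0,-0.17]],"roll":[0,0,0,0,0,0,0,0],"grip":[0.085,0.085,0.085,0.085,0.085,0.085,0.085,0.085]}'
python3 - <<'E'
from rig import *; from h import *
for n in('wrist','scene','top'):
    p=get_image(n); cv2.imwrite('pics/f_%s.png'%n,p['frame'][:,:,::-1])
E
```

```text
time_s: 27.65
position: [0.5288, 0.2039, 0.0276]
tool_rot: [[0.099, 0.995, -0.0], [0.995, -0.099, -0.0], [-0.0, -0.0, -1.0]]
ft_force: [0.3, -0.2, -0.6]
grip_width: 0.0851
time_s: 28.45
position: [0.5199, 0.1133, 0.1983]
tool_rot: [[0.101, 0.995, 0.001], [0.995, -0.101, 0.0], [0.0, 0.001, -1.0]]
ft_force: [-0.5, 0.8, -0.1]
grip_width: 0.0849
```

View pics/f_wrist.png

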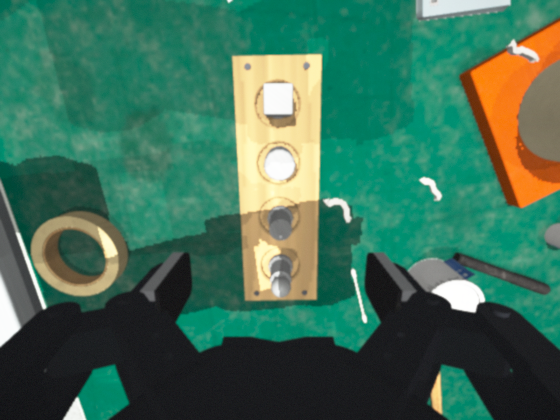

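View pics/f_scene.png

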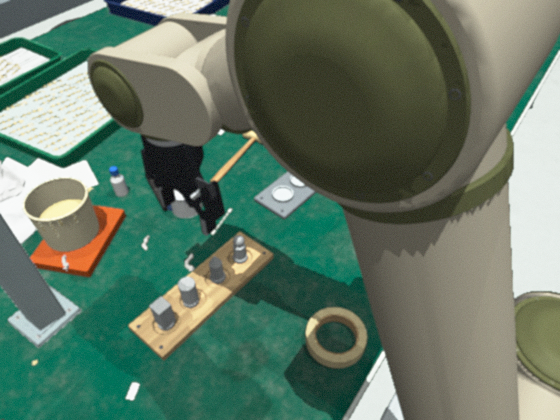

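All four stand inside their pockets. From the left they are square (278,100), flat (279,163), cone (280,222) and ball (281,275), and the gripper is clear.

```bash
python3 - <<'E'
from rig import *
print(observe()['time_s'],observe()['ft_force']); print(close_job())
E
```

```text
28.6 [-0.45548439 -0.62400695 -0.24635911]
the job is handed in; nothing more can be done
None
```

I moved all four punches into the loading rack in reverse order and handed the job in at 28.6 s. From left to right they now stand square, flat, cone, ball; in storage they stood ball, cone, flat, square.

- **Final check:** the last wrist and scene views show all four upright inside their pockets. The gripper was open and about 0.2 m above the work surface, and the measured force was close to zero. No punch fell.
- **Forces:** the readings at the end of each move never went above about 6 N. That peak came as the fingers closed on each punch.
- **Disagreements:** the top and scene cameras differed by about 4 mm in x for both racks. I took a middle value, and the wrist camera confirmed it for both. The detector also reported some wrong matches, which I ignored. Grip widths of 22–23 mm for ball and cone, 29 mm for flat and 25–26 mm for square matched the expected bodies to within about 1.6 mm.

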